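# Fold back the hopper's bifold cover and clear the ledge into the chute

## Robot

A 6-joint arm with a two-finger parallel gripper is mounted at the origin on a cart in front of the work surface, level with it; the furniture and walls round the work are solid. World frame = base frame: x ahead of the robot, y to its left, z up, the work surface at z = 0. Lengths are in m, angles in rad, forces in N, time in s.
With the tool pointing down it reaches from about 0.35 to 0.775 m from the base axis. Payload 5.5 kg.
Tool frame: the origin (TCP) lies midway between the tips of the shut fingers; the grasp point (between the pads) lies 19 mm behind it (pinch_z is the distance from the TCP to the grasp point, in m); z points along the fingers, x is the direction in which the jaws open and shut, and the axes are right-handed (so a half turn about z gives the same grasp; the last joint's range is limited). The gripper opens to 85 mm and grips with 20 to 120 N. Pads are 22 mm wide; open, the fingers measure 114 mm over their backs; the gripper's body (76 mm by 85 mm) begins 54 mm behind the grasp point. The pads swing forward as they close: fully open they stand 13 mm farther back than shut.
Start: joints at [-1.416, 0.313, 0.046, 1.304, 0, 1.431], TCP at [0.167, -0.55, 0.197] pointing down, gripper open.
Joint ranges: [-2.76, 2.76], [-0.86, 1.69], [-1.03, 1.26], [-2.2, 2.34], [-1.47, 1.5], [-3.14, 3.14]. Speed limits (rad/s): [2.57, 2.57, 3.14, 3.14, 3.14, 3.14].

## Interface

Orientations are given as a unit quaternion [w, x, y, z].
In Python, from workcell import get_state, read_camera, camera_info, hand_in, trace, pinch_z gives the robot as it stands. The module is installed in compiled form; this text tells all that it offers.
- The arm moves only by the tool arm_command, never from a script. Its argument "steps" is text: rows parted by semicolons, each of 4 numbers parted by spaces: the shift along the world's x, y, z in mm, then the turn about the world's z in rad. In form: tx ty tz spin; .... A call has 1 to 20 rows; each row is the pose to reach, as a shift and turn from the pose measured when the call began; what a row does not reach only later rows make up. A row lasts 1/8 s, in which the tool goes at most 62.5 mm and 10.7 degrees, less where a joint would pass 70% of its speed; a pose out of reach is approached as far as the arm can. A call with a gripper value outside its range is refused whole. "fingers" is the gripper command: -1 is shut, 1 is fully open, values between are in proportion, set as the call begins (left out, the last holds). The fingers move at their own pace and stop on an object; "newtons" is the grip in N (left out, the last holds). Time passes only in rows, so rows that repeat a pose let the fingers close. It gives the time, the measured TCP pose, the force and the opening at its end, in the units of the state.
- get_state(): the state, without advancing time (a new reading comes with each control period).
- read_camera(name): name is "scene" or "top" or "wrist"; returns the picture (384x512x3 uint8, red, green, blue); there is no depth.
- camera_info(name): a dict with "mtx" (3x3 intrinsics, pixels), "R" (3x3) and "t" (3): a world point X has camera coordinates R X + t. Camera axes: x right, y down, z forward; pixel columns grow to the right and rows downward; lengths in m; the calibration is good to about 2 mm. A picture is of the moment at which its call begins: read the wrist's pose just before it. camera_info takes no time and is no camera call; for the wrist camera it gives the pose at the moment of the call.
- hand_in(): hands the job in, once; it reports no verdict.
Trained networks look in the newest picture that a camera, given by its name, has taken for a name from the list of things; names that differ only in an ending like _2 or _b are one class to them, and where a whole thing is asked for, a point or a joint stands for the part that bears it (a point fixed in the world has none). Each returns a list of dicts, best first, with "score" (0 to 1); they miss things now and then, are a little off and sometimes report something else, mostly with a low value. They report only what shows in the picture. A call takes as long as a camera call. They do not tell look-alikes from the thing itself.
- trace(camera, name): "mask" (384x512 bool, what is visible of it) and "box" ([left, top, width, height] in pixels, round what is visible of it).
The state is a dict: "clock": time; "joint_pos": joint angles; "qvel": joint speeds; "tau": joint torques, N m; "tcp_pos": TCP position; "orientation": TCP orientation; "wrist_force": force on the tool from outside, world axes, zero at the start; "ft_torque": the same for the moment, N m; "finger_gap": finger opening in m.
Only numpy, scipy, OpenCV 4.12 (cv2) and the standard library are available. Lean on these libraries where they do the work, as an engineer would, in place of code of your own. Each camera call takes 0.05 s, during which the arm holds its last target.

## Task

Open the offcut hopper: push its grey two-leaf cover back towards the back board until the two leaves stand folded flat against each other. Then push the worn sanding block across the wooden ledge, without lifting it, so that it drops off the edge into the chute; leave the ink bottle standing where it is on the ledge and the cover folded.

Things in the scene. Friction and masses are not known exactly. Their poses are not given: they have to be found in the camera images.
- station: Fixed plywood trimming station, 291 mm deep (x), 304 mm wide (y). Origin: centre of its footprint, on the bench; x points from the ledge (robot side) to the back board, y left, z up. Wooden ledge: top 115 mm high, x = -160 to -50 mm. Behind it the hopper's mouth, x = -50 to +113 mm, 280 mm wide between side cheeks 128 mm high. Back board from x = +113 mm, 188 mm high.
- drop_edge (a point): Middle of the ledge's steel drop edge, at the ledge's top (station x = -50, y = 0, z = 115 mm). The edge runs along the station's y. Beyond and below it a slippery steel chute plate falls forward into a closed catch drawer under the ledge, its floor 12 mm above the bench.
- cover_rear (a joint): Angle of the cover's rear leaf: 0 = both leaves level over the mouth, 1.57 = leaves upright, folded flat together. Starts at about 0.4 to 0.75. The two leaves rise as an even roof: front bar 150 mm x cos(angle) in front of the rear hinge line, ridge 75 mm x sin(angle) above it. The hinges are stiff: the cover stays where it is left; pushing the bar back takes 2 to 5 N.
- cover_hinge (a point): Middle of the cover's rear hinge line, which runs along the station's y (station x = +100, z = 122 mm). Each grey leaf is 75 mm from pin to pin, 274 mm wide, 7 mm thick. Folded, the pair stands 75 mm above this line, the front leaf's outer face 8 mm in front of it.
- front_bar (a point): Middle of the cover's front bar, on its axis: a round aluminium bar, 12 mm thick, 272 mm long, along the station's y, at the free edge of the front leaf. It runs level in side tracks, its underside 1 mm above the ledge's top, and ends on the rear hinge line when the cover is folded.
- block_center (a point): Centre of the worn dark grey sanding block, 37 (x) x 63 (y) x 26 mm high, about 60 g, lying flat on the left or right half of the ledge, long side within about 15 degrees of the drop edge.
- ink_center (a point): Centre of the closed ink bottle, white with a ribbed black cap, 49 mm across, 87 mm high, about 120 g, standing on the other half of the ledge. It must stay.
Mind the look-alikes: they are no part of the job. What is shaped like the part that bears ink_center but yellow is not meant.

How it is judged:
On the way, in this order (a step that is already met when the one before it is completed fails the run):
1. the cover is folded flat while the block still lies on the ledge (value of joint cover_rear above 1.5 rad and z of block_center in the frame of station above 0.12 m and x of block_center in the frame of station below -0.05 m), for 0.2 s.
2. the block has dropped into the chute (z of block_center in the frame of station below 0.085 m and x of block_center in the frame of station between -0.145 and 0.115 m and y of block_center in the frame of station between -0.14 and 0.14 m), for 0.2 s.
At the end, for the whole second after the job is handed in: Cover folded (rear leaf within 4 degrees of upright, leaves within 8 degrees of each other); sanding block at rest inside the hopper or its drawer, centre at least 30 mm below the ledge top; ink bottle upright on the ledge within 25 mm of where it was (all of step 2 and value of joint cover_rear above 1.5 rad and linear speed of block below 0.02 m/s and angle between ink_center's own z axis and vertical below 0.1 rad and distance of ink_center from where it was at the start of the episode below 0.025 m); the robot touches nothing.
It fails at once if the sanding block is lifted more than 30 mm off the ledge (z of block_center in the frame of station above 0.158 m).
It fails at once if the ink bottle is tipped or shoved more than 25 mm (angle between ink_center's own z axis and vertical above 0.3 rad or distance of ink_center from where it was at the start of the episode above 0.025 m).
It also fails if it takes over 45 s, if anything falls off the work surface, if the arm or the gripper's body presses on something with over 40 N, if the wrist force passes 120 N, or if a joint passes its speed limit or range.

## Working session

There is one attempt and no reset: what is moved stays moved. The work goes in short steps, Python scripts to look and compute and a tool call to move; the robot and the scene stay as the last step left them, time stands still between calls to the robot, and variables do not carry over. Pictures are saved under pics/ and viewed, and the job is handed in when it is done.

Besides the shell and the picture viewer there is one more tool, called in YAML: its name, and indented under it one key for each argument. arm_command: Moves the arm, as the interface text tells. Its arguments: {"type":"object","properties":{"steps":{"type":"string"},"fingers":{"type":"number"},"newtons":{"type":"number"}},"required":["steps"]}

```bash
mkdir -p pics
python3 - <<'E'
from workcell import *
import cv2
s=get_state(); print(s)
for n in("scene","top","wrist"):
    im=read_camera(n); cv2.imwrite(f"pics/a_{n}.png",im[:,:,::-1])
    print(n,camera_info(n))
print(pinch_z)
E
```

```text
{'clock': 0.0, 'joint_pos': array([-1.41557537e+00,  3.14005738e-01,  4.49869475e-02,  1.30357478e+00,
        2.79512712e-05,  1.43119890e+00]), 'qvel': array([ 0.00062706, -0.00045154,  0.00079287, -0.00082276,  0.00010588,
       -0.00021725]), 'tau': array([-3.07777032e-05, -4.80628145e+01,  2.98531741e+01,  1.94467854e-02,
       -2.32015336e-04, -1.05095333e-05]), 'tcp_pos': array([ 0.16699005, -0.54963733,  0.19650913]), 'orientation': array([-6.40399331e-04,  8.03294779e-01, -5.95580969e-01, -6.30562864e-04]), 'wrist_force': array([-0.18542051,  0.18350474,  0.30154198]), 'ft_torque': array([-0.0374072 , -0.00500368,  0.02017623]), 'finger_gap': 0.08560878521555748}
scene {'mtx': array([[423.76939899,   0.        , 253.86650019],
       [  0.        , 423.76939899, 193.4956342 ],
       [  0.        ,   0.        ,   1.        ]]), 'R': array([[-0.85379766, -0.52059277, -0.0035665 ],
       [-0.37648234,  0.62215214, -0.68643118],
       [ 0.35957002, -0.58473061, -0.72718603]]), 't': array([0.43230596, 0.32099445, 0.92592455])}
top {'mtx': array([[401.75520921,   0.        , 258.99976896],
       [  0.        , 401.75520921, 195.67233044],
       [  0.        ,   0.        ,   1.        ]]), 'R': array([[-0.00136084, -0.99996979, -0.00765282],
       [-0.99850304,  0.00177721, -0.05466728],
       [ 0.05467923,  0.00756697, -0.9984753 ]]), 't': array([-0.06577844,  0.52393308,  1.24737391])}
wrist {'mtx': array([[332.16022988,   0.        , 250.33963815],
       [  0.        , 332.16022988, 191.6637712 ],
       [  0.        ,   0.        ,   1.        ]]), 'R': array([[ 0.29100648, -0.95671962, -0.00167014],
       [-0.92096329, -0.28060239,  0.27034961],
       [-0.25911743, -0.07713535, -0.96276077]]), 't': array([-0.57528067, -0.03473386,  0.37818226])}
0.0187
```

View pics/a_scene.png

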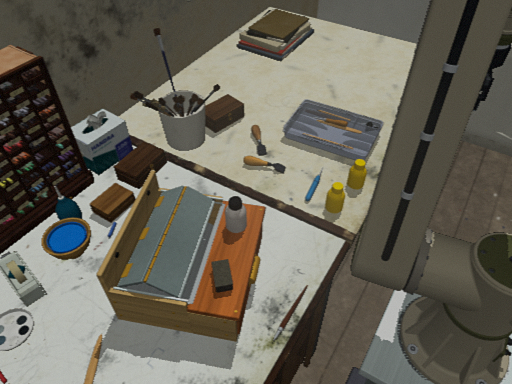

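View pics/a_top.png

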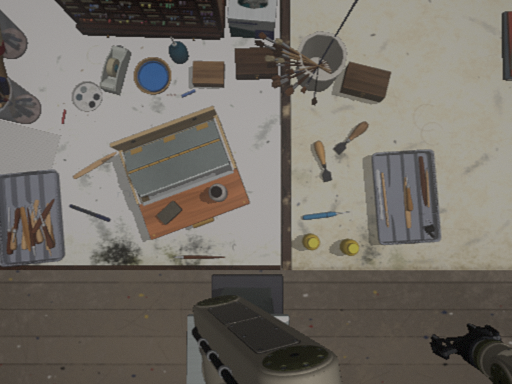

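Run:
```python
from workcell import *
import numpy as np
for c in("top","scene"):
  read_camera(c)
  for n in("station","block_center","ink_center","front_bar","cover_rear"):
    try:
      for d in trace(c,n)[:4]:
        m=d["mask"]; v,u=np.nonzero(m); print(c,n,round(d["score"],2),d["box"],u.mean().round(1),v.mean().round(1),m.sum())
    except Exception as e: print(c,n,e)
```

```text
top station 0.57 [107.3, 106.7, 141.3, 132.0] 181.2 170.8 10901
top block_center 0.72 [159.5, 201.5, 20.7, 23.0] 168.4 212.4 265
top ink_center 0.83 [207.2, 181.7, 18.8, 19.5] 217.2 192.1 273
top ink_center 0.53 [303.5, 235.9, 13.2, 14.9] 310.4 241.2 215
top ink_center 0.49 [338.9, 237.6, 19.2, 16.1] 348.5 246.7 267
top front_bar 0.79 [128.5, 137.4, 104.3, 61.6] 178.6 167.5 2771
top cover_rear 0.82 [123.9, 119.6, 103.8, 77.1] 175.3 158.4 4571
scene station 0.84 [98.0, 171.4, 164.8, 170.3] 180.8 262.0 18434
scene block_center 0.58 [211.0, 260.8, 21.6, 31.0] 221.6 275.0 538
scene ink_center 0.92 [226.3, 196.6, 22.5, 33.9] 235.0 215.2 659
scene ink_center 0.89 [347.3, 161.3, 17.8, 26.9] 356.6 174.5 439
scene ink_center 0.84 [323.0, 180.3, 19.5, 34.6] 334.6 198.0 458
scene ink_center 0.68 [209.1, 260.2, 23.2, 33.1] 221.6 275.7 575
scene front_bar 0.97 [147.1, 187.3, 66.5, 111.9] 179.5 242.6 3901
scene front_bar 0.4 [117.1, 187.8, 95.8, 112.4] 169.1 241.0 6071
scene cover_rear 0.79 [117.8, 184.4, 96.0, 118.6] 169.1 241.3 6216
```

View crops.

Run:
```python
import cv2
a=cv2.imread("pics/a_top.png")[100:245,105:255]; cv2.imwrite("pics/b_top.png",cv2.resize(a,None,fx=4,fy=4,interpolation=cv2.INTER_CUBIC))
a=cv2.imread("pics/a_scene.png")[165:345,90:275]; cv2.imwrite("pics/b_scene.png",cv2.resize(a,None,fx=3.3,fy=3.3,interpolation=cv2.INTER_CUBIC))
```

```text
(no output)
```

View pics/b_top.png

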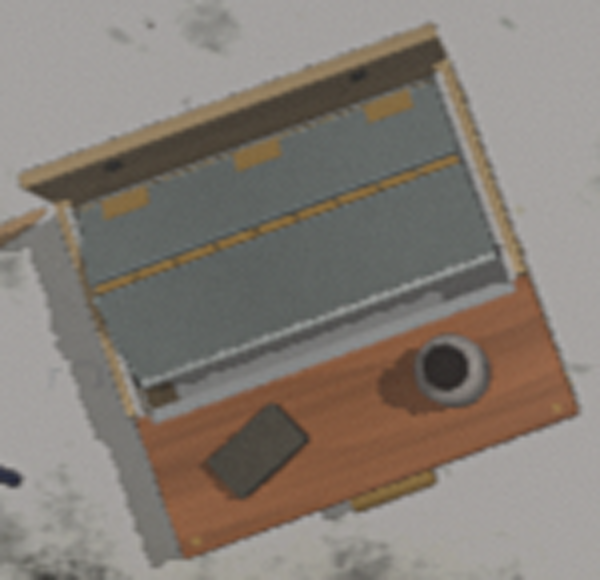

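View pics/b_scene.png

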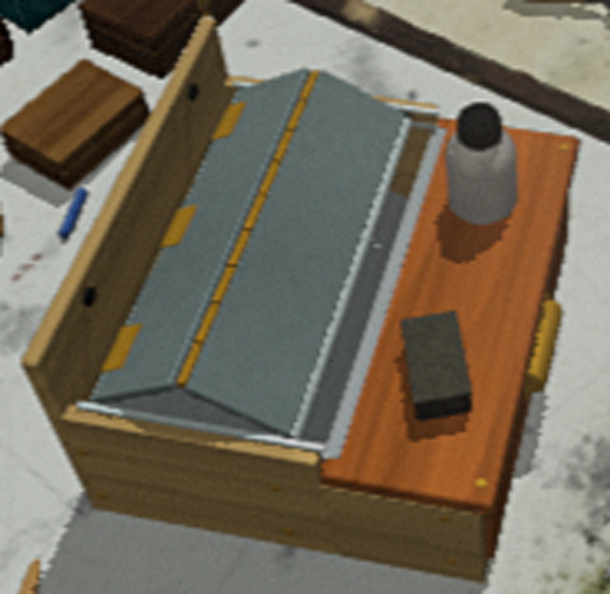

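```bash
cat > h.py <<'E'
from workcell import *
import numpy as np, cv2
from scipy.optimize import least_squares
def proj(c,X,ci=None):
    ci=ci or camera_info(c); p=(ci["R"]@np.atleast_2d(X).T).T+ci["t"]; q=(ci["mtx"]@p.T).T; return q[:,:2]/q[:,2:]
def S2W(p,X):
    c,s=np.cos(p[2]),np.sin(p[2]); X=np.atleast_2d(X).astype(float)
    return np.c_[p[0]+c*X[:,0]-s*X[:,1],p[1]+s*X[:,0]+c*X[:,1],X[:,2]]
def ray(c,uv,z,ci=None):
    ci=ci or camera_info(c); d=ci["R"].T@np.linalg.inv(ci["mtx"])@np.array([uv[0],uv[1],1]); o=-ci["R"].T@ci["t"]
    return o+d*(z-o[2])/d[2]
def W2S(p,X):
    c,s=np.cos(p[2]),np.sin(p[2]); d=np.asarray(X)-[p[0],p[1],0]; return np.array([c*d[0]+s*d[1],-s*d[0]+c*d[1],d[2]])
E
python3 - <<'E'
from h import *
T=lambda u,v:(105+u/4-.4,100+v/4-.4)
S=lambda u,v:(90+u/3.3-.35,165+v/3.3-.35)
L=[("top",T(182,556),(-.16,.152,.115)),("top",T(578,410),(-.16,-.152,.115)),("top",T(137,418),(-.05,.152,.115)),("top",T(525,275),(-.05,-.152,.115)),
("scene",S(580,140),(-.16,-.152,.115)),("scene",S(488,508),(-.16,.152,.115)),("top",T(150,412),(-.05,.140,.115)),("top",T(515,285),(-.05,-.140,.115))]
f=lambda p:np.concatenate([(proj(c,S2W(p,X))[0]-uv) for c,uv,X in L])
r=least_squares(f,[.5,.2,-.3],loss='soft_l1'); print(r.x); print(r.fun.reshape(-1,2).round(1) if False else f(r.x).reshape(-1,2).round(1))
p=r.x; np.save("p.npy",p)
# backboard
for X in [(.113,.152,.188),(.131,.152,.188),(.113,-.152,.188),(.131,-.152,.188)]: print(X,(proj("top",S2W(p,X))[0]-[104.6,99.6])*4,(proj("scene",S2W(p,X))[0]-[89.65,164.65])*3.3)
# block top corners, crop top
for uv in [(276,404),(309,438),(241,498),(204,465)]: 
    w=ray("top",T(*uv),.141); print("blk",w.round(4),W2S(p,w).round(4))
for uv in [(401,322),(457,313),(470,393),(414,408)]: 
    w=ray("scene",S(*uv),.141); print("blkS",w.round(4),W2S(p,w).round(4))
w=ray("top",T(445,366),.202);print("ink",w,W2S(p,w))
w=ray("scene",S(480,110),.202);print("ink",w,W2S(p,w))
# bar line for angles
for uv in [(147,383),(493,257)]:
    w=ray("top",T(*uv),.128); print("bar",w.round(4),W2S(p,w).round(4))
for uv in [(408,118),(293,433)]:
    w=ray("scene",S(*uv),.128); print("barS",w.round(4),W2S(p,w).round(4))
E
```

```text
[0.59452233 0.15757071 0.34485308]
[[-0.1  0.9]
 [ 0.3  1.5]
 [-1.2 -0.5]
 [ 0.7 -0.4]
 [ 0.5 -1. ]
 [ 0.4 -0.1]
 [-0.6 -0.4]
 [-0.7 -1.5]]
(0.113, 0.152, 0.188) [ 21.9031989 187.7488681] [ 34.38095941 363.514832  ]
(0.131, 0.152, 0.188) [ 13.49666319 163.19816338] [  6.12678229 358.31116835]
(0.113, -0.152, 0.188) [441.07717553  37.87122421] [218.31323153  15.72531384]
(0.131, -0.152, 0.188) [432.32719419  13.52968872] [195.20238722  12.4062665 ]
blk [0.5034 0.1738 0.141 ] [-0.0803  0.0461  0.141 ]
blk [0.4793 0.1502 0.141 ] [-0.1109  0.0321  0.141 ]
blk [0.4371 0.1978 0.141 ] [-0.1345  0.0911  0.141 ]
blk [0.4604 0.2242 0.141 ] [-0.1037  0.1081  0.141 ]
blkS [0.503  0.1786 0.141 ] [-0.079   0.0507  0.141 ]
blkS [0.4761 0.1541 0.141 ] [-0.1126  0.0368  0.141 ]
blkS [0.4363 0.1993 0.141 ] [-0.1348  0.0927  0.141 ]
blkS [0.4598 0.2259 0.141 ] [-0.1037  0.1098  0.141 ]
ink [0.52599411 0.04739839 0.202     ] [-0.10173832 -0.0805194   0.202     ]
ink [0.52838388 0.04273734 0.202     ] [-0.10106495 -0.08571391  0.202     ]
bar [0.5191 0.2693 0.128 ] [-0.0332  0.1306  0.128 ]
bar [0.6092 0.0218 0.128 ] [-0.0321 -0.1327  0.128 ]
barS [0.6094 0.0213 0.128 ] [-0.0321 -0.1333  0.128 ]
barS [0.5186 0.2729 0.128 ] [-0.0324  0.1342  0.128 ]
```

Candidates: the white bottle with black cap at top (217,192) is the ink. The yellow bottles at (311,242) and (349,247) are look-alikes. The dark grey block on the ledge is at (168,212), and the brown blocks off the station at (208,73) and (365,82) are not it. The close crop confirms these choices. Both cameras agree on the station (0.5945, 0.1576, yaw 0.345), bar x≈-32 mm, block (-107, 71) mm and ink (-101, -83) mm.

arm_command:
  steps: "0 0 60 0; 0 0 103 0.18; 60 70 103 0.36; 90 120 103 0.54; 120 170 103 0.72; 140 220 103 0.9; 170 270 103 1.08; 190 320 103 1.26; 220 370 103 1.44; 240 420 103 1.62; 270 470 103 1.6; 300 520 103 1.6; 320 570 103 1.6; 350 620 103 1.6; 369 670 103 1.6; 369 692 103 1.6; 369 692 103 1.6"
  fingers: -1
  newtons: 60

```text
clock: 2.88
tcp_pos: [0.536, 0.1433, 0.3001]
orientation: [-0.0, 0.987, 0.163, -0.0]
wrist_force: [-0.7, -0.1, -0.4]
finger_gap: -0.0
```

```bash
cat > st.py <<'E'
from h import *
s=get_state(); p=np.load("p.npy")
w,x,y,z=s["orientation"]; yaw=np.arctan2(2*(x*y+w*z),1-2*(y*y+z*z))
print(s["clock"],s["tcp_pos"].round(4),"S",(W2S(p,s["tcp_pos"])*1000).round(1),"yaw",yaw.round(3),"dspin",round(((p[2]+np.pi/2-yaw)+np.pi)%(2*np.pi)-np.pi,3),"q",s["joint_pos"].round(2),"F",s["wrist_force"].round(1),s["finger_gap"])
E
python3 st.py
```

```text
2.875 [0.536  0.1433 0.3001] S [-59.9   6.4 300.1] yaw 0.327 dspin 1.589 q [ 0.12  0.27  0.24  1.54 -0.    1.36] F [-0.7 -0.1 -0.4] -3.4551312476983296e-05
```

arm_command:
  steps: "0 0 0 0.18; 0 0 0 0.36; 0 0 0 0.54; 0 0 0 0.72; 0 0 0 0.9; 0 0 -20 1.08; 0 0 -40 1.26; 0 0 -80 1.44; 0 0 -120 1.589; 0 0 -140 1.589; 0 0 -140 1.589"

```text
clock: 4.25
tcp_pos: [0.5345, 0.142, 0.1587]
orientation: [-0.001, 0.576, 0.818, -0.001]
wrist_force: [-0.3, -0.8, 0.4]
finger_gap: 0.0002
```

```bash
python3 st.py
python3 - <<'E'
from h import *
for n in("scene","wrist"):
    im=read_camera(n); 
    if n=="scene": im=cv2.resize(im[150:345,90:300],None,fx=3,fy=3)
    cv2.imwrite(f"pics/c_{n}.png",im[:,:,::-1])
E
```

```text
4.25 [0.5345 0.142  0.1587] S [-61.7   5.6 158.7] yaw 1.915 dspin 0.001 q [ 0.11  0.29 -0.08  1.2  -0.   -0.23] F [-0.3 -0.8  0.4] 0.00024310930405917273
```

View pics/c_scene.png

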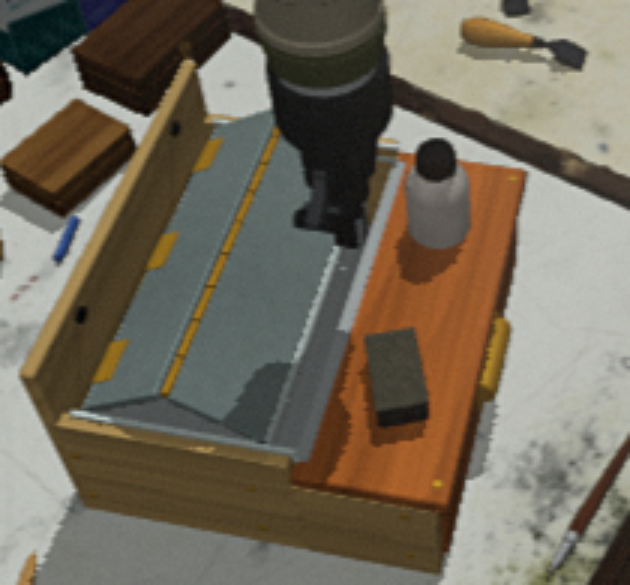

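View pics/c_wrist.png

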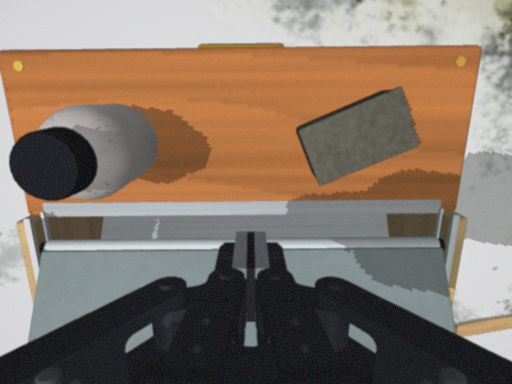

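Run:
```python
from h import *
p=np.load("p.npy");s=get_state();ci=camera_info("wrist")
print("cam S",W2S(p,-ci["R"].T@ci["t"]), proj("wrist",s["tcp_pos"]))
for X in [(-.032,.1306,.128),(-.032,-.1327,.128),(-.16,.152,.115),(-.16,-.152,.115),(-.05,.14,.115),(-.05,-.14,.115)]: print(X,proj("wrist",S2W(p,X))[0].round(0))
for uv in [(298,130),(402,87),(420,146),(322,184)]: print("blk",W2S(p,ray("wrist",uv,.141)).round(4))
```

```text
cam S [-0.12716325  0.00464425  0.33680279] [[252.11452591 223.16102578]]
(-0.032, 0.1306, 0.128) [435. 244.]
(-0.032, -0.1327, 0.128) [ 49. 244.]
(-0.16, 0.152, 0.115) [490.  44.]
(-0.16, -0.152, 0.115) [-3. 44.]
(-0.05, 0.14, 0.115) [442. 213.]
(-0.05, -0.14, 0.115) [ 46. 213.]
blk [-0.1099  0.0323  0.141 ]
blk [-0.1337  0.0899  0.141 ]
blk [-0.1006  0.1045  0.141 ]
blk [-0.0775  0.0481  0.141 ]
```

arm_command:
  steps: "0 0 -20 0; 0 0 -38 0; 0 0 -38 0; 9 3 -38 0; 19 7 -38 0; 28 10 -38 0; 38 14 -38 0; 47 17 -38 0; 56 20 -38 0; 66 24 -38 0; 66 24 -38 0"

```text
clock: 5.72
tcp_pos: [0.5999, 0.1656, 0.1234]
orientation: [-0.001, 0.576, 0.818, -0.003]
wrist_force: [-10.1, -3.4, 8.8]
finger_gap: 0.0003
```

```bash
python3 st.py
python3 - <<'E'
from h import *
for n in("scene","wrist"):
    im=read_camera(n); 
    if n=="scene": im=cv2.resize(im[150:345,90:300],None,fx=3,fy=3)
    cv2.imwrite(f"pics/d_{n}.png",im[:,:,::-1])
E
```

```text
5.725 [0.5999 0.1656 0.1234] S [  7.8   5.7 123.4] yaw 1.915 dspin 0.001 q [ 0.14  0.44  0.05  1.18 -0.   -0.2 ] F [-10.1  -3.4   8.8] 0.0003039685866526992
```

View pics/d_scene.png

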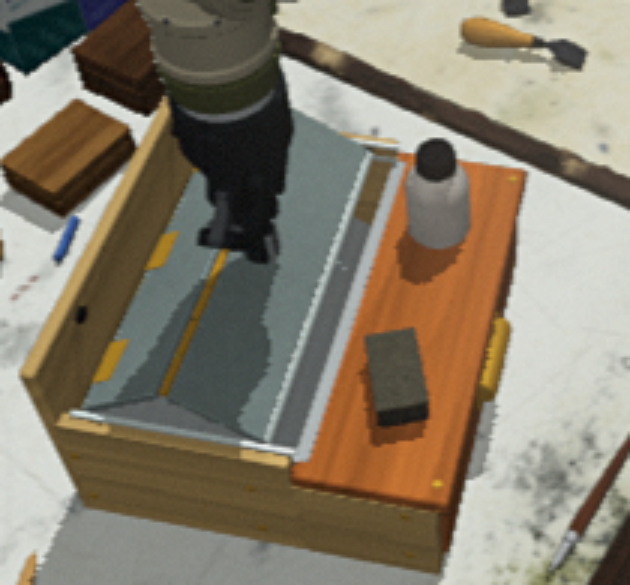

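View pics/d_wrist.png

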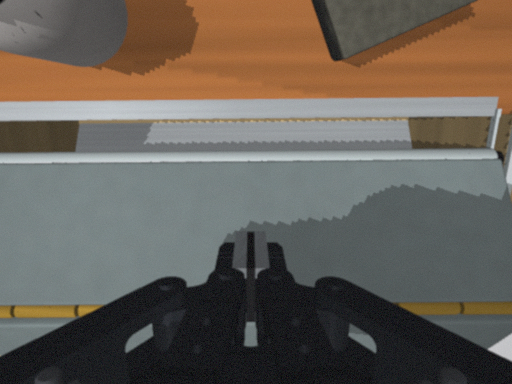

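Run:
```python
from h import *
p=np.load("p.npy");s=get_state()
t=s["tcp_pos"]
print("TCP proj scene crop",(proj("scene",t)[0]-[90,150])*3, proj("scene",t+[0,0,.02])*3-[[270,450]])
print("c TCP",(proj("scene",[.5345,.142,.1587])[0]-[90,150])*3)
for dz in (0,.01,.02,.03):print(dz,proj("wrist",t+[0,0,dz]),proj("top",t+[0,0,dz]))
# bar and ridge projection in wrist
def line(c,X): return proj(c,S2W(p,X)).round(0).tolist()
for xb in (-.032,0,.025): 
  th=np.arccos((.1-xb)/.15); 
  print(xb,th,line("wrist",[(xb,0,.128)]),"ridge",line("wrist",[((xb+.1)/2,0.1,.122+.075*np.sin(th)+.004)]), "scene bar end",(proj("scene",S2W(p,(xb,.136,.128)))-[[90,150]])*3)
im=read_camera("top");cv2.imwrite("pics/d_top.png",cv2.resize(im[100:245,105:255],None,fx=4,fy=4)[:,:,::-1])
```

```text
TCP proj scene crop [269.93987941 281.42879526] [[266.41585168 265.20589195]]
c TCP [355.38503486 267.57853337]
0 [[252.08778665 223.15133209]] [[178.14747707 167.3879369 ]]
0.01 [[252.16222199 229.77909406]] [[177.41760033 166.9506903 ]]
0.02 [[252.24520255 237.16772571]] [[176.67491808 166.50577231]]
0.03 [[252.33828941 245.45622791]] [[175.91909032 166.05297925]]
-0.032 0.4949341263408953 [[241.0, 154.0]] ridge [[451.0, 304.0]] scene bar end [[263.849193   439.77640442]]
0 0.8410686705679301 [[242.0, 213.0]] ridge [[473.0, 364.0]] scene bar end [[218.86856772 431.3756828 ]]
0.025 1.0471975511965976 [[242.0, 255.0]] ridge [[482.0, 407.0]] scene bar end [[184.05271897 424.8733665 ]]
```

View pics/d_top.png

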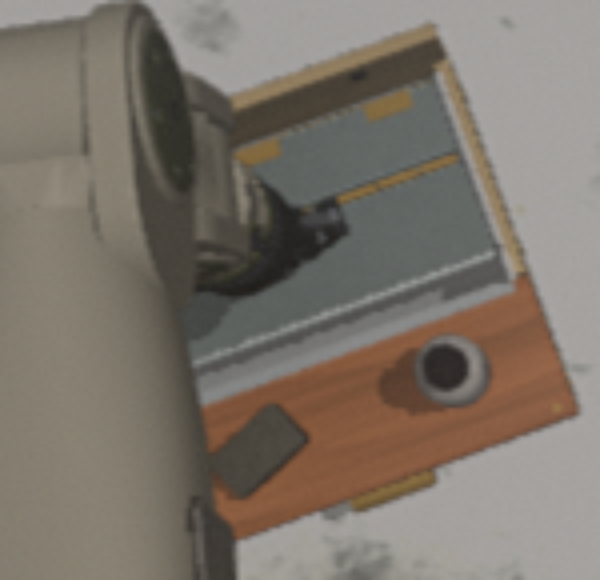

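The cover did not move. The images show the fingers slid up over the front leaf, because the real tips sit about 20–27 mm higher than the reported TCP in all three cameras. I'll back off and find the tip height by touching the ledge.

arm_command:
  steps: "0 0 30 0; -14 -5 30 0; -40 -14 30 0; -66 -24 30 0; -66 -24 30 0; -66 -24 10 0; -66 -24 0 0; -66 -24 -10 0; -66 -24 -13 0; -66 -24 -13 0"

```text
clock: 7.12
tcp_pos: [0.534, 0.1416, 0.1103]
orientation: [-0.001, 0.576, 0.818, -0.002]
wrist_force: [0.4, -0.0, -0.2]
finger_gap: -0.0
```

```bash
python3 st.py
python3 - <<'E'
from h import *
for n in("scene","wrist"):
    im=read_camera(n); 
    if n=="scene": im=cv2.resize(im[190:280,150:250],None,fx=6,fy=6,interpolation=cv2.INTER_CUBIC)
    cv2.imwrite(f"pics/e_{n}.png",im[:,:,::-1])
E
```

```text
7.125 [0.534  0.1416 0.1103] S [-62.3   5.4 110.3] yaw 1.915 dspin 0.001 q [ 0.12  0.31 -0.17  1.09 -0.   -0.23] F [ 0.4 -0.  -0.2] -1.4153507195060414e-05
```

View pics/e_scene.png

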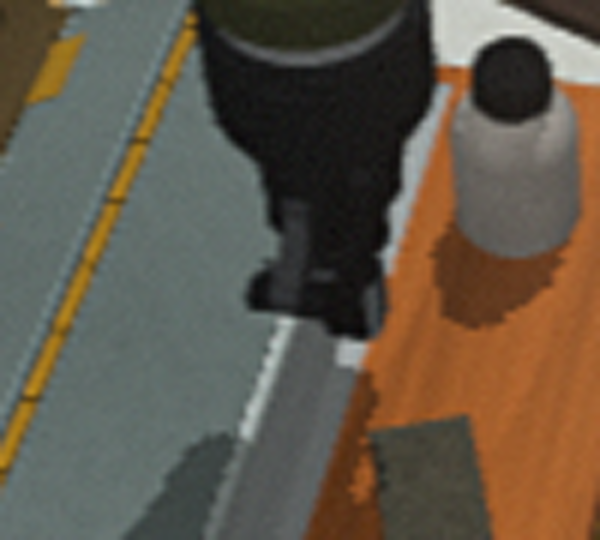

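View pics/e_wrist.png

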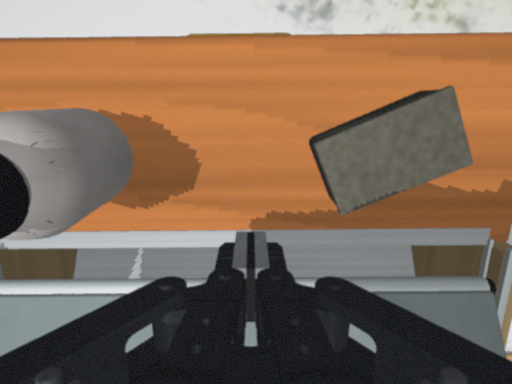

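arm_command:
  steps: "0 0 -5 0; 0 0 -10 0; 0 0 -12 0; 0 0 -14 0"

```text
clock: 7.72
tcp_pos: [0.5342, 0.1416, 0.0966]
orientation: [-0.0, 0.576, 0.818, -0.002]
wrist_force: [0.3, 0.4, -0.1]
finger_gap: -0.0001
```

arm_command:
  steps: "0 0 -2 0; 0 0 -4 0; 0 0 -4 0"

```text
clock: 8.1
tcp_pos: [0.5341, 0.1416, 0.0925]
orientation: [-0.001, 0.576, 0.818, -0.002]
wrist_force: [0.0, -0.1, 0.2]
finger_gap: -0.0001
```

Run:
```python
from h import *
for n in("scene","wrist"):
    im=read_camera(n); 
    if n=="scene": im=cv2.resize(im[190:280,150:250],None,fx=6,fy=6,interpolation=cv2.INTER_CUBIC)
    cv2.imwrite(f"pics/f_{n}.png",im[:,:,::-1])
```

```text
(no output)
```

View pics/f_scene.png

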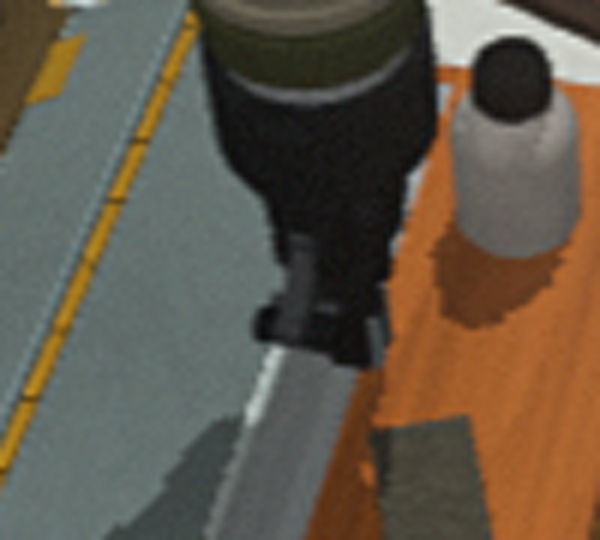

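View pics/f_wrist.png

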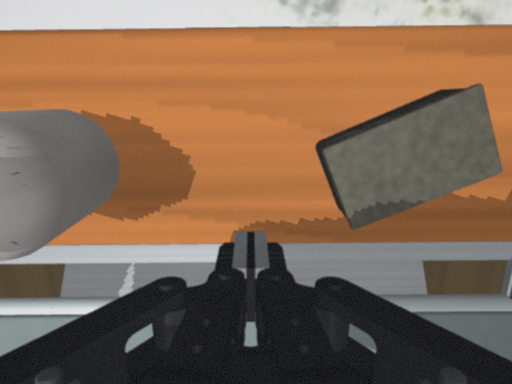

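arm_command:
  steps: "0 0 -2 0; 0 0 -3 0; 0 0 -3 0"

```text
clock: 8.57
tcp_pos: [0.5341, 0.1416, 0.0895]
orientation: [-0.001, 0.576, 0.818, -0.002]
wrist_force: [0.3, -0.5, 0.4]
finger_gap: -0.0001
```

arm_command:
  steps: "0 0 -2 0; 0 0 -3 0; 0 0 -3 0"

```text
clock: 8.95
tcp_pos: [0.534, 0.1416, 0.0864]
orientation: [-0.001, 0.576, 0.818, -0.002]
wrist_force: [1.0, 0.2, 0.2]
finger_gap: -0.0002
```

arm_command:
  steps: "9 3 0 0; 19 7 0 0; 28 10 0 0; 38 14 0 0; 38 14 0 0"

```text
clock: 9.57
tcp_pos: [0.5733, 0.156, 0.0863]
orientation: [-0.0, 0.576, 0.818, -0.002]
wrist_force: [0.7, 0.3, 0.7]
finger_gap: -0.0002
```

```bash
python3 st.py
python3 - <<'E'
from h import *
for n in("scene","wrist"):
    im=read_camera(n); 
    if n=="scene": im=cv2.resize(im[150:345,90:300],None,fx=3,fy=3)
    cv2.imwrite(f"pics/g_{n}.png",im[:,:,::-1])
E
```

```text
9.575 [0.5733 0.156  0.0863] S [-20.5   5.7  86.3] yaw 1.915 dspin 0.001 q [ 0.13  0.41 -0.1   1.07 -0.   -0.21] F [0.7 0.3 0.7] -0.00020928069448778602
```

View pics/g_scene.png

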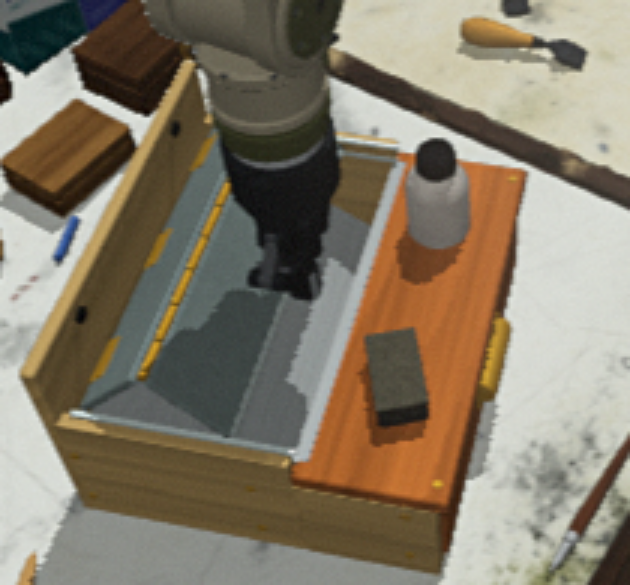

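View pics/g_wrist.png

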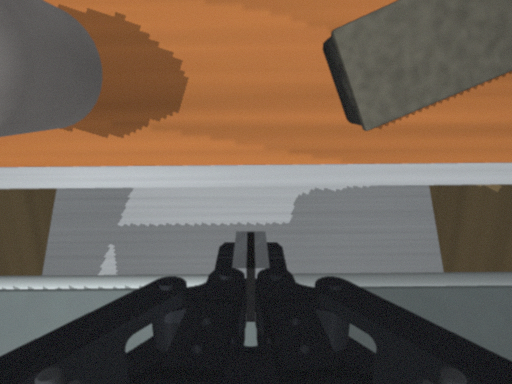

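arm_command:
  steps: "9 3 0 0; 19 7 0 0; 28 10 0 0; 28 10 0 0; 24 8 0 0; 24 8 12 0; 24 8 24 0; 28 10 24 0; 38 14 24 0; 47 17 24 0; 56 20 24 0; 66 24 24 0; 75 27 24 0; 82 30 24 0; 82 30 24 0"

```text
clock: 11.55
tcp_pos: [0.6551, 0.1859, 0.11]
orientation: [-0.0, 0.576, 0.818, -0.002]
wrist_force: [-0.1, -0.1, -0.4]
finger_gap: 0.0002
```

```bash
python3 st.py
python3 - <<'E'
from h import *
for n in("scene","wrist"):
    im=read_camera(n); 
    if n=="scene": im=cv2.resize(im[150:345,90:300],None,fx=3,fy=3)
    cv2.imwrite(f"pics/i_{n}.png",im[:,:,::-1])
E
```

```text
11.55 [0.6551 0.1859 0.11  ] S [ 66.6   6.2 110. ] yaw 1.915 dspin 0.001 q [ 0.16  0.56  0.21  1.22 -0.   -0.18] F [-0.1 -0.1 -0.4] 0.0002151573400914265
```

View pics/i_scene.png

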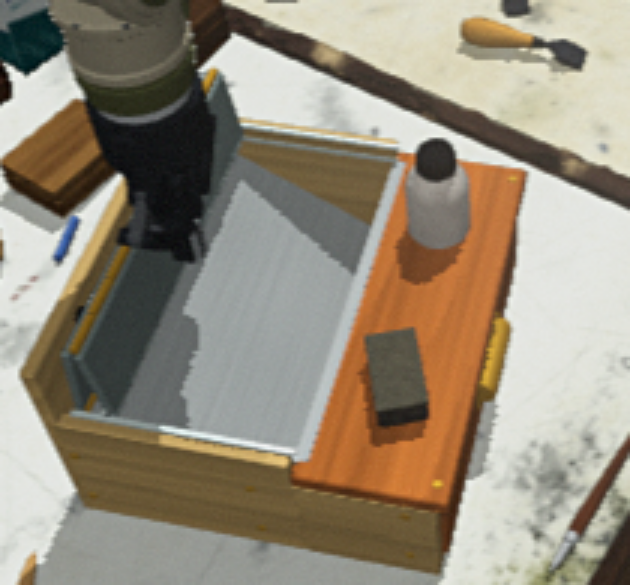

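View pics/i_wrist.png

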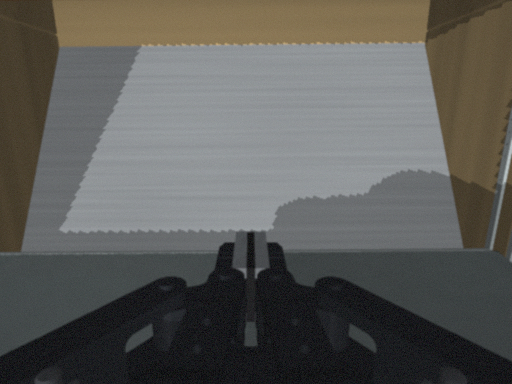

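arm_command:
  steps: "5 2 0 0; 9 3 0 0; 13 5 0 0; 16 6 0 0; 16 6 0 0"

```text
clock: 12.28
tcp_pos: [0.6653, 0.1908, 0.1092]
orientation: [-0.004, 0.575, 0.818, -0.006]
wrist_force: [-14.1, -3.9, 3.9]
finger_gap: 0.0
```

arm_command:
  steps: "3 1 0 0; 4 1 0 0; 4 1 0 0"

```text
clock: 12.65
tcp_pos: [0.6644, 0.1909, 0.1087]
orientation: [-0.007, 0.575, 0.818, -0.009]
wrist_force: [-13.6, -4.4, 5.6]
finger_gap: -0.0
```

```bash
python3 st.py
python3 - <<'E'
from h import *
for n in("scene","wrist"):
    im=read_camera(n); 
    if n=="scene": im=cv2.resize(im[170:310,90:190],None,fx=4,fy=4)
    cv2.imwrite(f"pics/j_{n}.png",im[:,:,::-1])
E
```

```text
12.65 [0.6644 0.1909 0.1087] S [ 77.    7.7 108.7] yaw 1.917 dspin -0.001 q [ 0.17  0.6   0.27  1.27 -0.   -0.18] F [-13.6  -4.4   5.6] -2.935339604979317e-05
```

View pics/j_scene.png

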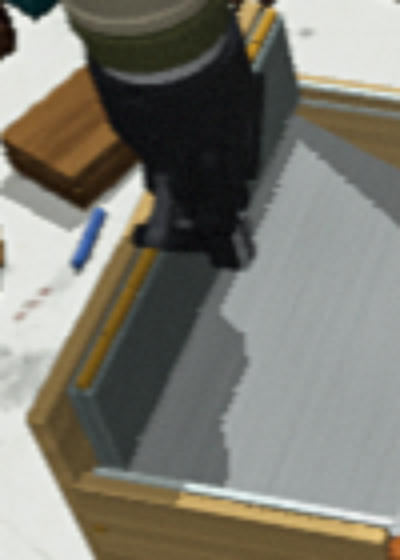

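arm_command:
  steps: "-19 -7 0 0; -47 -17 0 0; -94 -34 0 0; -94 -34 30 0; -94 -34 60 0"

```text
clock: 13.38
tcp_pos: [0.5691, 0.1567, 0.169]
orientation: [-0.008, 0.575, 0.818, -0.01]
wrist_force: [1.0, 0.1, 0.4]
finger_gap: 0.0
```

```bash
python3 st.py
python3 - <<'E'
from h import *
p=np.load("p.npy")
im=read_camera("scene"); cv2.imwrite(f"pics/k_scene.png",cv2.resize(im[170:310,90:190],None,fx=5,fy=4.2)[:,:,::-1])
for X in [(.1,.137,.197),(.092,.137,.197),(.092,.137,.128),(.108,.137,.197),(.092,-.137,.197),(.092,-.137,.128),(.1,-.137,.197)]:
    print(X,((proj("scene",S2W(p,X))[0]-[90,170])*[5,4.2]).round())
E
```

```text
13.375 [0.5691 0.1567 0.169 ] S [-24.3   7.7 169. ] yaw 1.916 dspin -0.001 q [ 0.13  0.37  0.06  1.28 -0.   -0.21] F [1.  0.1 0.4] 1.4972845555026912e-05
(0.1, 0.137, 0.197) [ 92. 407.]
(0.092, 0.137, 0.197) [111. 410.]
(0.092, 0.137, 0.128) [153. 489.]
(0.108, 0.137, 0.197) [ 73. 404.]
(0.092, -0.137, 0.197) [356.   9.]
(0.092, -0.137, 0.128) [379.  93.]
(0.1, -0.137, 0.197) [340.   7.]
```

View pics/k_scene.png

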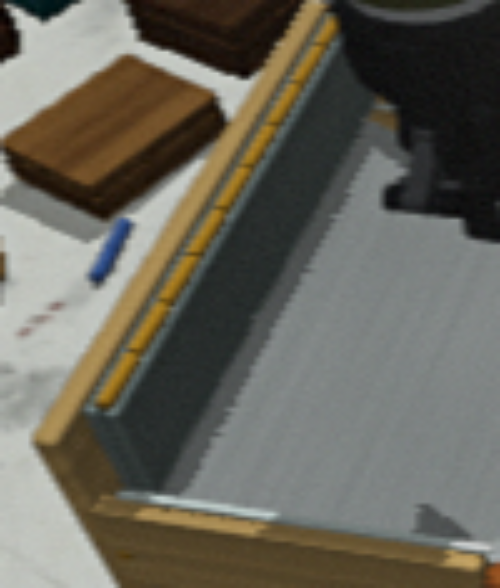

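arm_command:
  steps: "0 0 50 0; 0 0 100 0; 0 0 100 0"

```text
clock: 13.8
tcp_pos: [0.5749, 0.1576, 0.2793]
orientation: [-0.001, 0.575, 0.818, -0.004]
wrist_force: [0.2, -0.6, -0.4]
finger_gap: 0.0002
```

```bash
python3 st.py
python3 - <<'E'
from h import *
p=np.load("p.npy")
im=read_camera("wrist").copy()
for th,c in ((1.57,(0,255,0)),(1.5,(255,0,0))):
  for y in (.137,-.137):
    rx,rz=.1-.075*np.cos(th),.122+.075*np.sin(th)
    for X in [(rx,y,rz),(rx-.008,y,rz),(.1-.15*np.cos(th)-.008,y,.128)]:
      u,v=proj("wrist",S2W(p,X))[0]; print(th,X,round(u),round(v)); cv2.circle(im,(int(u),int(v)),2,c,-1)
cv2.imwrite("pics/l_wrist.png",im[:,:,::-1])
E
```

```text
13.8 [0.5749 0.1576 0.2793] S [-18.5   6.7 279.3] yaw 1.917 dspin -0.001 q [ 0.14  0.36  0.31  1.53 -0.   -0.21] F [ 0.2 -0.6 -0.4] 0.00017176983123961127
1.57 (np.float64(0.09994027549669501), 0.137, np.float64(0.19699997621988757)) 398 319
1.57 (np.float64(0.091940275496695), 0.137, np.float64(0.19699997621988757)) 399 311
1.57 (np.float64(0.09188055099339001), 0.137, 0.128) 372 273
1.57 (np.float64(0.09994027549669501), -0.137, np.float64(0.19699997621988757)) 89 318
1.57 (np.float64(0.091940275496695), -0.137, np.float64(0.19699997621988757)) 88 311
1.57 (np.float64(0.09188055099339001), -0.137, 0.128) 118 272
1.5 (np.float64(0.09469470987492229), 0.137, np.float64(0.19681212399530407)) 399 314
1.5 (np.float64(0.08669470987492228), 0.137, np.float64(0.19681212399530407)) 400 306
1.5 (np.float64(0.08138941974984457), 0.137, 0.128) 373 264
1.5 (np.float64(0.09469470987492229), -0.137, np.float64(0.19681212399530407)) 89 313
1.5 (np.float64(0.08669470987492228), -0.137, np.float64(0.19681212399530407)) 88 305
1.5 (np.float64(0.08138941974984457), -0.137, 0.128) 117 263
```

View pics/l_wrist.png

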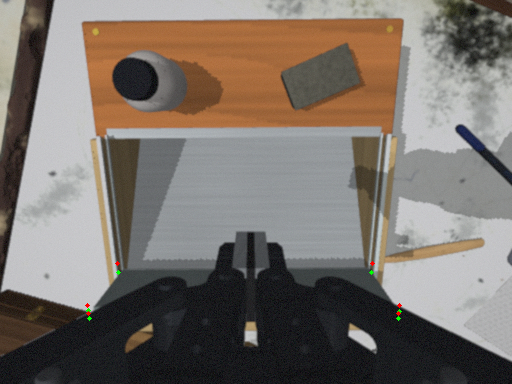

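Run:
```python
from h import *
p=np.load("p.npy")
for X in [(-.05,0,.115),(-.16,0,.115)]: print(X,proj("wrist",S2W(p,X))[0])
im=read_camera("wrist"); cv2.imwrite("pics/m.png",cv2.resize(im[230:360,50:250],None,fx=4,fy=4,interpolation=cv2.INTER_CUBIC)[:,:,::-1])
```

```text
(-0.05, 0, 0.115) [244.78696589 139.06031352]
(-0.16, 0, 0.115) [244.4366379   19.40487619]
```

View pics/m.png

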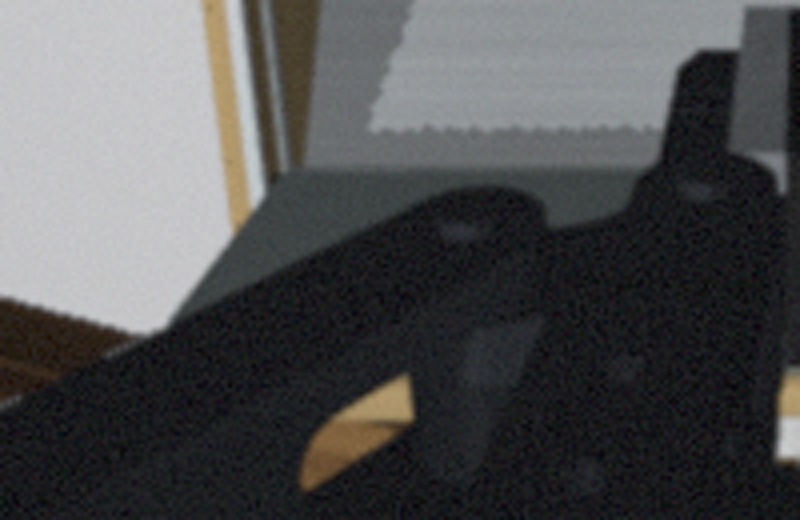

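Block is next. The leaf's foot is at row 272, against 273 predicted for fully folded and 264 for 1.5 rad, so the cover is folded. I'll part the fingers partly to make a two-point pusher and come down behind the block on the robot side.

arm_command:
  steps: "-50 3 0 0; -100 6 0 0; -159 8 0 0; -159 8 -60 0; -159 8 -110 0; -159 8 -130 0; -159 8 -130 0"
  fingers: -0.4

```text
clock: 14.78
tcp_pos: [0.4112, 0.1648, 0.1418]
orientation: [-0.006, 0.575, 0.818, -0.009]
wrist_force: [-0.1, 1.0, 0.2]
finger_gap: 0.0256
```

```bash
python3 st.py
python3 - <<'E'
from h import *
for n in("scene","wrist"):
    im=read_camera(n); 
    if n=="scene": im=cv2.resize(im[150:345,90:300],None,fx=3,fy=3)
    cv2.imwrite(f"pics/n_{n}.png",im[:,:,::-1])
E
```

```text
14.775 [0.4112 0.1648 0.1418] S [-170.1   68.7  141.8] yaw 1.917 dspin -0.001 q [ 0.2   0.11 -0.36  1.13 -0.   -0.14] F [-0.1  1.   0.2] 0.025645949527701713
```

View pics/n_scene.png

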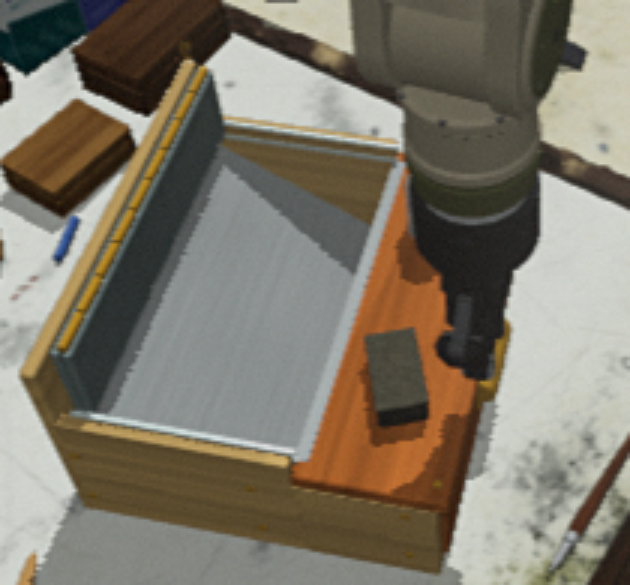

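View pics/n_wrist.png

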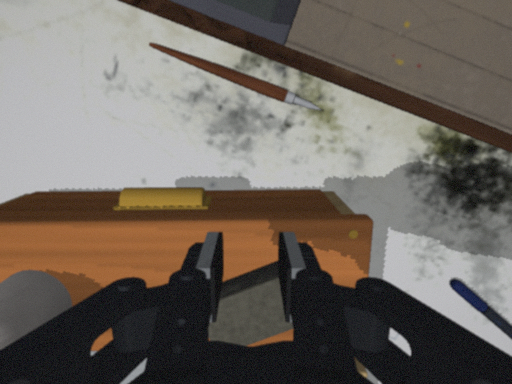

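arm_command:
  steps: "0 0 -25 0; 0 0 -46 0; 0 0 -46 0; 9 3 -46 0; 19 7 -46 0; 28 10 -46 0; 38 14 -46 0; 47 17 -46 0; 47 17 -46 0"

```text
clock: 16.0
tcp_pos: [0.4616, 0.1824, 0.0983]
orientation: [-0.004, 0.575, 0.818, -0.007]
wrist_force: [0.0, -0.5, -1.1]
finger_gap: 0.0256
```

```bash
python3 st.py
python3 - <<'E'
from h import *
for n in("scene","wrist"):
    im=read_camera(n); 
    if n=="scene": im=cv2.resize(im[150:345,90:300],None,fx=3,fy=3)
    cv2.imwrite(f"pics/o_{n}.png",im[:,:,::-1])
E
```

```text
16.0 [0.4616 0.1824 0.0983] S [-116.7   68.4   98.3] yaw 1.917 dspin -0.001 q [ 0.22  0.23 -0.32  1.04 -0.   -0.13] F [ 0.  -0.5 -1.1] 0.025575182037398874
```

View pics/o_scene.png

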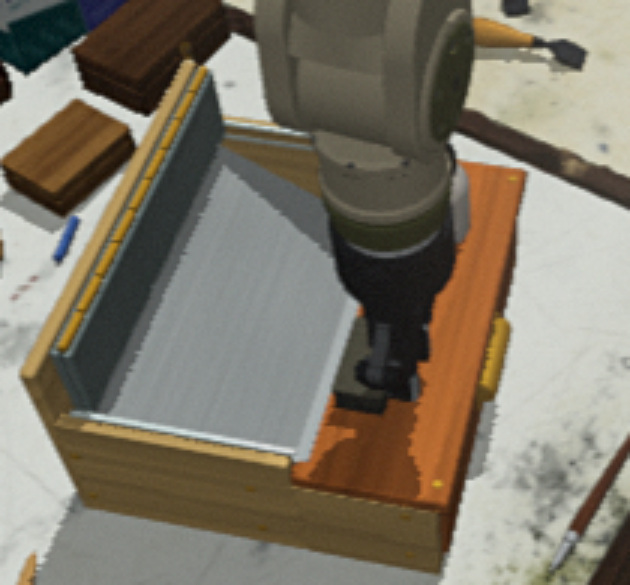

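View pics/o_wrist.png

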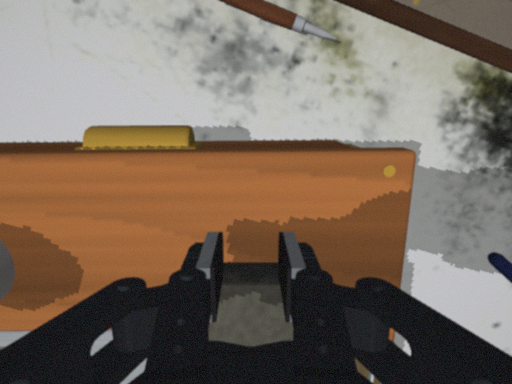

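arm_command:
  steps: "9 3 -3 0; 19 7 -3 0; 28 10 -3 0; 38 14 -3 0; 47 17 -3 0; 56 20 -3 0; 66 24 -3 0; 66 24 -3 0"

```text
clock: 17.1
tcp_pos: [0.5274, 0.2064, 0.0952]
orientation: [-0.004, 0.575, 0.818, -0.007]
wrist_force: [0.7, 0.4, 0.8]
finger_gap: 0.0258
```

```bash
python3 st.py
python3 - <<'E'
from h import *
for n in("scene","wrist"):
    im=read_camera(n); 
    if n=="scene": im=cv2.resize(im[150:345,90:300],None,fx=3,fy=3)
    cv2.imwrite(f"pics/q_{n}.png",im[:,:,::-1])
E
```

```text
17.1 [0.5274 0.2064 0.0952] S [-46.6  68.7  95.2] yaw 1.917 dspin -0.001 q [ 0.23  0.36 -0.14  1.08 -0.   -0.11] F [0.7 0.4 0.8] 0.02576471952830788
```

View pics/q_scene.png

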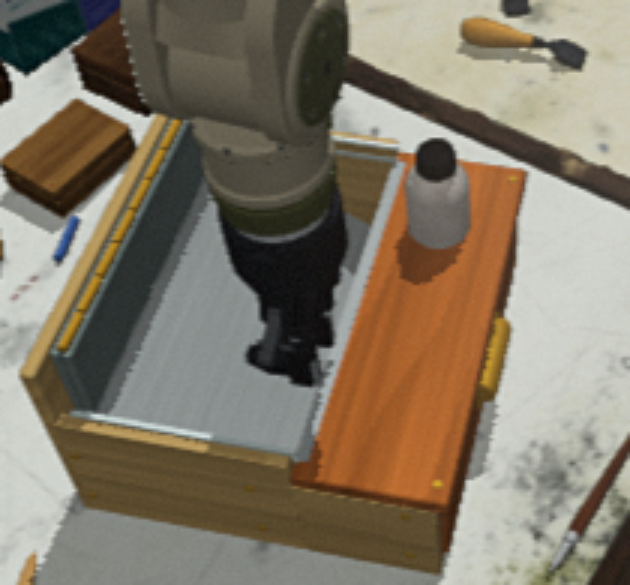

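View pics/q_wrist.png

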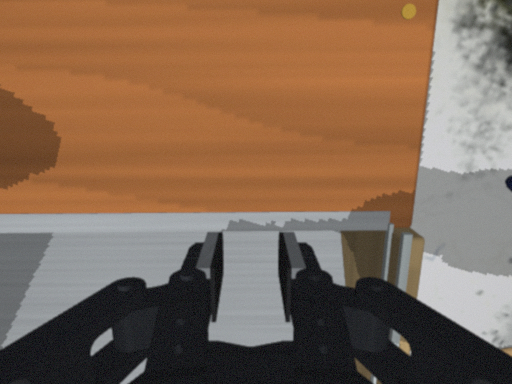

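arm_command:
  steps: "0 0 40 0; 0 0 90 0; -30 -20 150 0; -80 -70 180 0; -120 -130 180 0; -150 -190 180 0; -150 -250 180 0; -150 -310 180 0; -150 -360 180 0; -150 -360 180 0"

```text
clock: 18.45
tcp_pos: [0.3756, -0.1569, 0.2749]
orientation: [-0.005, 0.577, 0.816, -0.007]
wrist_force: [0.2, 0.2, 1.2]
finger_gap: 0.0258
```

```bash
python3 st.py
python3 - <<'E'
from h import *
p=np.load("p.npy")
for n in("scene","top"):
    im=read_camera(n)
    for k in ("block_center","ink_center"):
      for d in trace(n,k)[:3]:
        v,u=np.nonzero(d["mask"]); print(n,k,round(d["score"],2),d["box"],u.mean().round(1),v.mean().round(1))
    im=cv2.resize(im[150:345,90:300],None,fx=3,fy=3) if n=="scene" else cv2.resize(im[100:245,105:255],None,fx=4,fy=4,interpolation=cv2.INTER_CUBIC)
    cv2.imwrite(f"pics/r_{n}.png",im[:,:,::-1])
E
```

```text
18.45 [ 0.3756 -0.1569  0.2749] S [-312.4 -222.   274.9] yaw 1.911 dspin 0.005 q [-0.58 -0.02 -0.16  1.44 -0.01 -0.92] F [0.2 0.2 1.2] 0.025772048562130313
scene ink_center 0.92 [325.7, 184.2, 19.0, 31.0] 334.7 198.1
scene ink_center 0.9 [229.1, 195.5, 19.2, 34.5] 235.1 214.9
scene ink_center 0.84 [346.5, 161.4, 19.1, 28.6] 356.6 175.0
top ink_center 0.7 [340.8, 237.9, 14.1, 13.5] 349.0 245.4
top ink_center 0.51 [207.9, 182.0, 22.8, 18.6] 217.4 192.7
top ink_center 0.36 [112.8, 107.1, 133.5, 132.3] 180.5 171.8
```

View pics/r_scene.png

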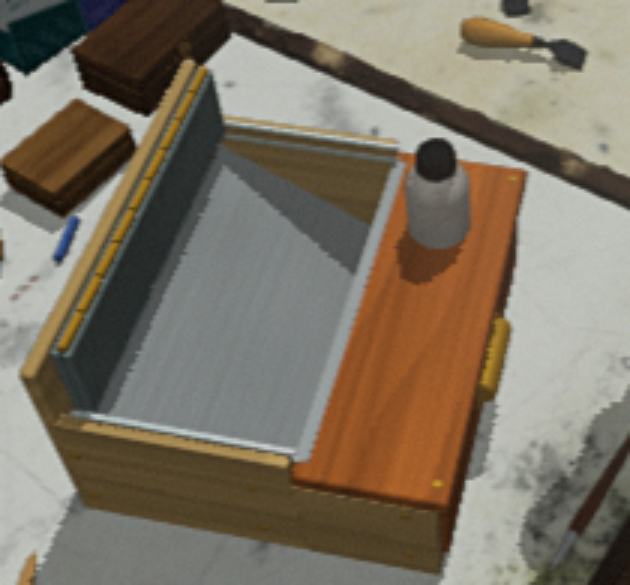

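View pics/r_top.png

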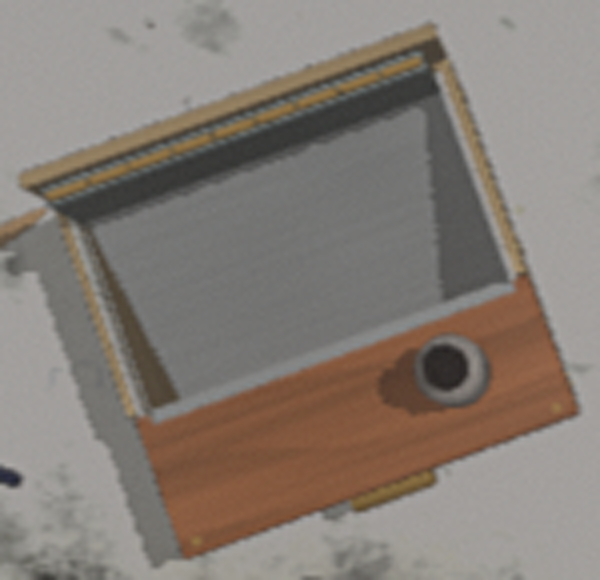

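```bash
python3 -c "
from workcell import *
print(hand_in())"
```

```text
the job is handed in; nothing more can be done
None
```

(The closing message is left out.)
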